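Roll the edge inlay of a watch-box lid down flat

TASK

The dark and pale wooden inlay blocks along one edge of the watch-box lid still stand up out of their groove. Take the red-handled hand roller from its rest, roll it firmly along the row from one end to the other until every block is pressed fully home, then hang the roller back on its rest, level, with the drum between the two cheeks, and let go. Press the blocks with the roller only, not with the gripper, and leave everything else on the bench where it is.

Things in the scene. Friction and masses are not known exactly. Their poses are not given: they have to be found in the camera images.
- lid: Solid wooden watch-box lid, 130 (own x) x 204 (y) x 24 mm, on a 12 mm plywood bench hook (170 x 250 mm) fixed to the bench; the stops are lower than the lid's face, which is 36 mm above the bench. Origin: centre of the hook's underside, on the bench, under the lid's middle; z up. The row of blocks runs along own y from -98 to +98 mm, its centre line at own x = -49 mm.
- strip_end_a (a point): One end of the row of blocks (own y = -98 mm of the lid): the outer end of block1, on the row's centre line, at the height that the tops of the blocks have once fully home (37 mm above the bench, that is 1 mm above the lid's face).
- strip_end_b (a point): The other end of the row (own y = +98 mm of the lid): the outer end of block8, at the same height.
- rest: Dark wooden rest of the roller, fixed. Origin: centre of its underside, on the bench. Base 84 (own x) x 110 (y) x 8 mm; two upright cheeks 70 mm long along x, 18 mm thick, 66 mm clear gap (y = -33 to +33), open at both x ends, flat tops 62 mm up. The roller hangs with its yoke flat on both cheeks, axle along own y (either way round), its origin 14 mm above the bench over the rest's middle.
- roller: Loose hand roller, about 0.4 kg, 102 mm high. Origin: bottom of the drum, mid width. Own y = axle, x = rolling direction, z up to the grip. Free-turning black rubber drum, 40 mm diameter, 44 mm wide; fork 62 mm wide over its axle nuts; flat aluminium yoke 34 (x) x 96 (y) mm at z = 48 to 55 mm; on it a red flat-sided grip 32 (x) x 44 (y) mm, up to z = 102 mm.
- roller_grip (a point): A good place to grip: the middle of the red grip, 80 mm above the roller's origin. A thin brass collar, 36 x 48 mm, covers the lowest 4 mm of the grip (z = 55 to 59 mm).
- drum (a joint): Angle through which the drum has turned in its fork, rad, 0 at the start, either sign, no limit: 50 mm of rolling is 2.5 rad.
- block1 (a joint): How far block 1 of 8 is pressed down, m: 0 = 3.5 mm too high, 0.0035 = fully home. Blocks are 21 mm wide, 24 mm long, one every 24.5 mm, counted from strip_end_a. Each is a tight fit in its groove: it gives way only under about 6 N of downward push, stays where it is left, and stops at home.
- block2 (a joint): The same for block 2.
- block3 (a joint): The same for block 3.
- block4 (a joint): The same for block 4.
- block5 (a joint): The same for block 5.
- block6 (a joint): The same for block 6.
- block7 (a joint): The same for block 7.
- block8 (a joint): The same for block 8.
- tray: Grey two-part tray, 140 x 120 x 28 mm, fixed to the bench, with two watch cases in it. Origin at the centre of its underside.
- glue: White glue bottle, 42 mm diameter, 115 mm high, loose. Origin at the centre of its underside. Leave alone.
- jar: Amber glass jar with a steel lid, 60 mm diameter, 75 mm high, loose. Origin at the centre of its underside. Leave alone.
- driver: Yellow-handled screwdriver, 150 mm long, lying on the bench along its own x. Origin under its middle. Leave alone.
- pliers: Yellow-handled pliers, about 170 mm long, lying flat along own x. Origin under the pivot. Leave alone.
- watch1: Dark wooden watch case, 40 mm diameter, 10 mm high, in the tray. Origin under its middle. Leave alone.
- watch2: Pale wooden watch case, 40 mm diameter, 10 mm high, in the tray. Origin under its middle. Leave alone.
There are look-alikes about, which are no part of the job. Leave any purple look-alike of the rest alone.

How it is judged (in metres and radians):
On the way:
1. The drum, pressed on the row of blocks, has rolled at least 80 mm along it (4 rad of drum turn either way) (contact force between roller and lid above 3 N and (value of joint drum above 4 rad or value of joint drum below -4 rad)).
At the end, for the whole second after the job is handed in: All eight blocks are home (each within 0.8 mm of its stop), and the roller hangs released and still on its rest: yoke on both cheeks, upright within 0.1 rad, within 25 mm of the rest's middle, origin 10 to 18 mm above the bench (value of joint each of block1, block2, block3, block4, block5, block6, block7, block8 above 0.0027 m and horizontal distance between roller and rest below 0.025 m and z of roller in the frame of rest between 0.01 and 0.018 m and angle between roller's own z axis and vertical below 0.1 rad and linear speed of roller below 0.03 m/s); the robot touches nothing.
It fails at once if The lid or its blocks are pressed with the gripper (more than 3 N) (contact force between any of the fingers, the arm and lid above 3 N).
It fails at once if A bystander on the bench is shifted by more than 30 mm (distance of any of glue, jar, driver, pliers, watch1, watch2 from where it was at the start of the episode above 0.03 m).
It also fails if it takes over 54 s, if anything falls off the work surface, if the arm or the gripper's body presses on something with over 40 N, if the wrist force passes 120 N, or if a joint passes its speed limit or range.

ROBOT

A 7-joint arm with a two-finger parallel gripper is mounted at the origin on the work surface. World frame = base frame: x ahead of the robot, y to its left, z up, the work surface at z = 0. Lengths are in mm, angles in degrees, forces in N, time in s.
With the tool pointing down it reaches from about 400 to 850 mm from the base axis. Payload 10.4 kg.
Tool frame: the origin (TCP) lies on the centre line of the jaws, within the pads' length; the fingertips stand 11 mm ahead of it and the grasp point (between the pads) lies 8 mm behind it; x points along the fingers, y is the direction in which the jaws open and shut, and the axes are right-handed (so a half turn about x gives the same grasp; the last joint's range is limited). The gripper opens to 85 mm and grips with 20 to 120 N. Pads are 22 mm wide; open, the fingers measure 114 mm over their backs; the gripper's body (76 mm by 85 mm) begins 54 mm behind the grasp point. The pads swing forward as they close: fully open they stand 13 mm farther back than shut.
Start: joints at [70.783, 19.034, -3.707, 83.658, 1.238, 77.344, -5.071], TCP at [192.349, -594.686, 242.338] pointing down, gripper open.
Joint ranges: [-148.97, 148.97], [-28.65, 121.19], [-84.17, 76.75], [9.2, 138.47], [-72.65, 252.65], [3.7, 117.97], [-149.18, 149.18]. Speed limits (degrees/s): [127.2, 127.2, 159.86, 159.86, 180, 180, 180].

INTERFACE

Orientations are given as a 3x3 rotation matrix whose columns are the frame's x, y, z axes.
In Python, from workcell import robot gives the robot as it stands. The module is installed in compiled form; this text tells all that it offers.
- The arm moves only by the tool play_rows, never from a script. Its argument "series" is a list that holds one entry, the list of rows, each a list of 7 numbers: the opening, from 0 (shut) to 1 (fully open), then the shift along the tool's x, y, z in cm, then the turn, a rotation vector about the tool's x, y, z in degrees. In form: [[[hand, x, y, z, ax, ay, az], ...]]. A call has 1 to 8 rows; each row shifts and turns the commanded pose from where the row before left it, along the tool's axes as they then stand; what a row does not reach is not made up. A row lasts 1/10 s, in which the tool goes at most 50 mm and 8.59 degrees, less where a joint would pass 70% of its speed; a pose out of reach is approached as far as the arm can. A call with a gripper value outside its range is refused whole. The fingers move at their own pace and stop on an object; "grip_force" is the grip in N (left out, the last holds). Time passes only in rows, so rows that do not move let the fingers close. It gives the time, the measured TCP pose, the force and the opening at its end, in the units of the state.
- robot.observe(): the state, without advancing time (a new reading comes with each control period).
- robot.get_image(name): name is "scene" or "top"; returns a dict with "frame" (384x512x3 uint8, red, green, blue), "range_z" (384x512 float32, mm along the optical axis (not along the pixel's ray), 0 where there is no reading), "intrinsics" (3x3 intrinsics, pixels), "R" (3x3) and "t" (3): a world point X has camera coordinates R X + t. Camera axes: x right, y down, z forward; pixel columns grow to the right and rows downward; lengths in mm; the calibration is good to about 2 mm. A picture is of the moment at which its call begins.
- robot.hand_in(): hands the job in, once; it reports no verdict.
Trained networks look in a picture, given as the dict that the camera call returned (one of the last four; its "shot" number tells which), for a name from the list of things; names that differ only in an ending like _2 or _b are one class to them, and where a whole thing is asked for, a point or a joint stands for the part that bears it (a point fixed in the world has none). Each returns a list of dicts, best first, with "p" (0 to 1); they miss things now and then, are a little off and sometimes report something else, mostly with a low value. They report only what shows in the picture. A call takes as long as a camera call. They do not tell look-alikes from the thing itself.
- robot.find_in(thing, picture): "xy" ([column, row] in pixels, amid what is visible of it).
- robot.trace(thing, picture): "region" (384x512 bool, what is visible of it) and "xy" ([column, row] in pixels, amid what is visible of it).
The state is a dict: "time_s": time; "joint_positions": joint angles; "qvel": joint speeds; "joint_torque": joint torques, N m; "eef_pos": TCP position; "ee_rot": TCP orientation; "wrist_force": force on the tool from outside, world axes, zero at the start; "torque": the same for the moment, N m; "width": finger opening in mm.
Only numpy, scipy, OpenCV 4.12 (cv2) and the standard library are available. Lean on these libraries where they do the work, as an engineer would, in place of code of your own. Each camera call takes 0.05 s, during which the arm holds its last target.

## Working session

There is one attempt and no reset: what is moved stays moved. The work goes in short steps, Python scripts to look and compute and a tool call to move; the robot and the scene stay as the last step left them, time stands still between calls to the robot, and variables do not carry over. Pictures are saved under pics/ and viewed, and the job is handed in when it is done.

Besides the shell and the picture viewer there is one more tool, called after ">>>" by a JSON object that holds its "op" and its "data". play_rows: Moves the arm, as the interface text tells. Its arguments: {"type":"object","properties":{"series":{"type":"array"},"grip_force":{"type":"number"}},"required":["series"]}

```bash
mkdir -p pics; cat > h.py <<'E'
import numpy as np,cv2
from workcell import robot
def save(im,n,crop=None,s=1):
    a=im["frame"][:,:,::-1]
    if crop: a=a[crop[1]:crop[3],crop[0]:crop[2]]
    a=cv2.resize(a,None,fx=s,fy=s,interpolation=cv2.INTER_CUBIC); cv2.imwrite("pics/"+n,a)
def world(im,mask=None):
    z=im["range_z"]; K=im["intrinsics"]
    v,u=np.nonzero((z>0)&(mask if mask is not None else True))
    d=z[v,u]; c=np.stack([(u-K[0,2])/K[0,0]*d,(v-K[1,2])/K[1,1]*d,d],1)
    return (c-im["t"])@im["R"],u,v
def proj(im,X):
    c=np.atleast_2d(X)@im["R"].T+im["t"]; p=c@im["intrinsics"].T; return p[:,:2]/p[:,2:]
E
python3 - <<'E'
from h import *
o=robot.observe(); print({k:np.round(v,3).tolist() for k,v in o.items()})
for n in ["scene","top"]:
    im=robot.get_image(n); save(im,n+"0.png",s=1.5)
    print(n,np.round(-np.array(im["R"]).T@im["t"]))
    for t in ["roller","rest","lid","roller_grip","strip_end_a","strip_end_b"]:
        for r in robot.trace(t,im)[:3]:
            P,u,v=world(im,r["region"]); print(t,round(r["p"],2),np.round(r["xy"]),len(u),np.round(np.median(P,0)),np.round(P.min(0)),np.round(P.max(0)))
E
```

```text
{'time_s': 0.0, 'joint_positions': [70.78, 19.074, -3.705, 83.706, 1.238, 77.343, -5.072], 'qvel': [0.007, -0.018, 0.063, -0.126, -0.104, 0.036, -0.059], 'joint_torque': [-0.0, -62.546, 0.049, -39.16, 0.016, 0.01, 0.0], 'eef_pos': [192.216, -594.331, 241.495], 'ee_rot': [[-0.001, 0.308, -0.951], [0.001, -0.951, -0.308], [-1.0, -0.001, 0.0]], 'wrist_force': [-0.19, -1.259, -0.442], 'torque': [0.045, -0.04, 0.035], 'width': 85.485}
scene [1197. -349.  774.]
roller 0.73 [312. 151.] 382 [475. 311.  83.] [343. 292.  -4.] [510. 453. 119.]
roller 0.68 [107. 248.] 1912 [ 456. -339.    8.] [ 368. -407.   -3.] [ 527. -266.   32.]
rest 0.94 [284. 140.] 628 [309. 325.  38.] [207. 275.  -0.] [349. 387.  66.]
rest 0.58 [355. 160.] 901 [511. 464.  25.] [400. 431.  -3.] [571. 575.  66.]
rest 0.55 [308. 174.] 721 [498. 300.  27.] [327. 262.  -4.] [525. 379.  69.]
lid 0.75 [266. 228.] 4330 [624.  43.  35.] [468. -85.  -2.] [718. 199.  44.]
roller_grip 0.58 [314. 156.] 374 [475. 310.  84.] [416. 284.  32.] [508. 336. 119.]
strip_end_a 0.93 [266. 228.] 4293 [624.  42.  35.] [471. -85.  -3.] [718. 198.  
[... 388 characters left out ...]
] [540.  51.  38.] [560.  73.  44.]
top [ 343.   55. 1391.]
roller 0.59 [154. 214.] 497 [456. 317.  75.] [413. 295.   7.] [508. 347. 123.]
rest 0.96 [163. 218.] 568 [450. 297.  12.] [399. 263.  -2.] [517. 372.  69.]
rest 0.92 [104. 199.] 1237 [515. 474.  12.] [456. 435.  -4.] [567. 525.  72.]
rest 0.79 [153. 279.] 1282 [280. 333.  11.] [216. 274.  -4.] [346. 397.  70.]
lid 0.97 [250. 165.] 4873 [594.  59.  36.] [485. -82.  -7.] [714. 201.  49.]
roller_grip 0.94 [158. 210.] 570 [459. 318.  74.] [411. 292.   0.] [518. 365. 123.]
strip_end_a 0.7 [247. 164.] 4906 [595.  60.  36.] [482. -82.  -8.] [713. 202.  49.]
strip_end_b 0.7 [247. 164.] 4906 [595.  60.  36.] [482. -82.  -8.] [713. 202.  49.]
```

View pics/scene0.png

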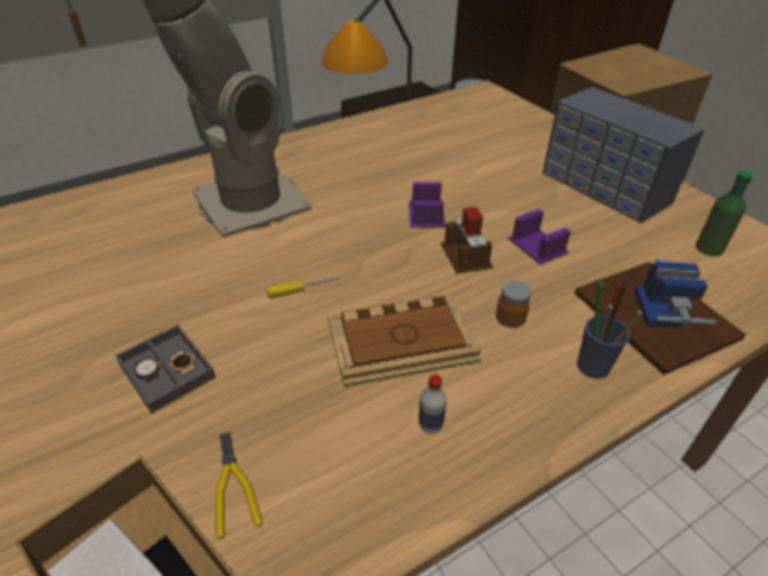

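View pics/top0.png

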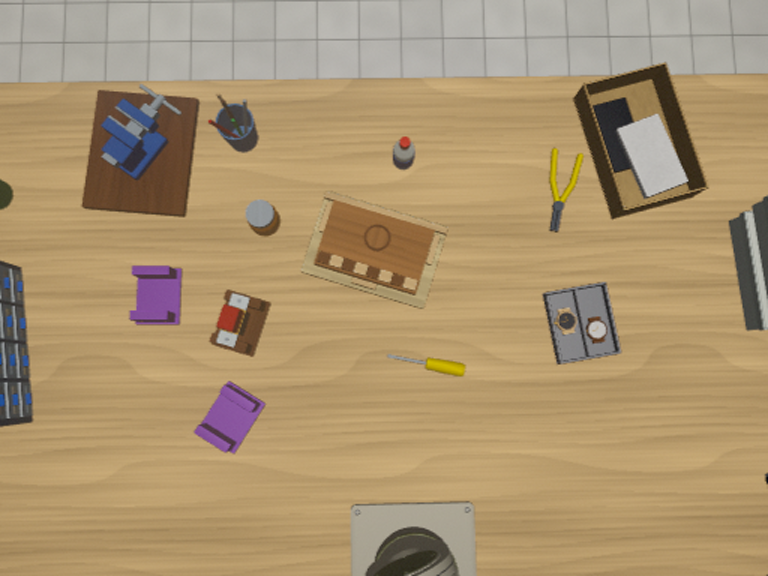

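The top view (1.5x) shows three rest-like things: purple at (157,296), purple at (230,417) and a dark wooden one at (240,322) that carries the red roller. The dark wooden one fits the description. The lid is at (375,250), with its row of blocks on the robot-facing edge from (325,260) to (412,285). I'll enlarge both to confirm and measure.

```bash
python3 - <<'E'
from h import *
im=robot.get_image("top")
a=cv2.resize(im["frame"][185:245,130:190,::-1],(480,480),interpolation=cv2.INTER_CUBIC)
b=cv2.resize(im["frame"][120:210,195:305,::-1],None,fx=2.9,fy=480/90)[:, :]
cv2.imwrite("pics/crop1.png",np.hstack([a,b[:, :319]]))
s=robot.get_image("scene"); save(s,"crop2.png",(205,120,405,260),4)
K=im["intrinsics"];print(K)
# roller height slices
for I,n,c in((im,"top",(130,185,190,245)),(s,"scene",(290,130,335,190))):
    P,u,v=world(I); m=(u>c[0])&(u<c[2])&(v>c[1])&(v<c[3])
    f=I["frame"][v,u].astype(int)
    red=m&(f[:,0]>120)&(f[:,1]<70)
    Q=P[red]; print(n,"red",len(Q),np.round(Q.mean(0),1),np.percentile(Q[:,2],[5,50,95]))
    gray=m&(f.min(1)>140); Q=P[gray];print("yoke",len(Q),np.round(Q.mean(0),1),np.round(np.percentile(Q[:,2],[5,50,95])), cv2.minAreaRect(Q[:,:2].astype(np.float32)))
    q=m&(P[:,2]>57)&(P[:,2]<66)&~gray&~red; Q=P[q];print("cheek",len(Q),cv2.minAreaRect(Q[:,:2].astype(np.float32)))
P,u,v=world(im); m=(u>195)&(u<305)&(v>120)&(v<210)
lt=m&(P[:,2]>30)&(P[:,2]<50);Q=P[lt];print("lid",len(Q),Q.mean(0),cv2.minAreaRect(Q[:,:2].astype(np.float32)),np.percentile(Q[:,2],[5,50,95]))
hb=m&(P[:,2]>7)&(P[:,2]<50);Q=P[hb];print("hook",cv2.minAreaRect(Q[:,:2].astype(np.float32)))
E
```

```text
[[478.42278101   0.         260.2219918 ]
 [  0.         478.42278101 191.44610274]
 [  0.           0.           1.        ]]
top red 170 [460.3 321.8 116.7] [112.05207335 116.55546857 121.1089445 ]
yoke 198 [459.6 322.6  70.3] [66. 70. 75.] ((460.6805419921875, 322.5420837402344), (33.169464111328125, 94.52229309082031), 73.10894012451172)
cheek 167 ((459.4816589355469, 318.8464050292969), (70.42761993408203, 101.76471710205078), 72.33230590820312)
scene red 49 [459.1 322.9 116.1] [114.08544369 116.07716136 118.10371867]
yoke 23 [493.6 311.5  69.3] [67. 70. 70.] ((492.96820068359375, 311.7703552246094), (27.580814361572266, 16.704383850097656), 71.02589416503906)
cheek 135 ((421.7156677246094, 328.80682373046875), (68.51697540283203, 186.0194854736328), 71.79839324951172)
lid 3313 [601.23044329  58.18792117  37.55773482] ((599.5472412109375, 57.84385681152344), (245.92037963867188, 155.6432342529297), 71.96795654296875) [31.68878169 37.55393201 43.25890067]
hook ((604.3342895507812, 57.14799499511719), (319.7092590332031, 261.1752014160156), 89.58554077148438)
```

View pics/crop1.png

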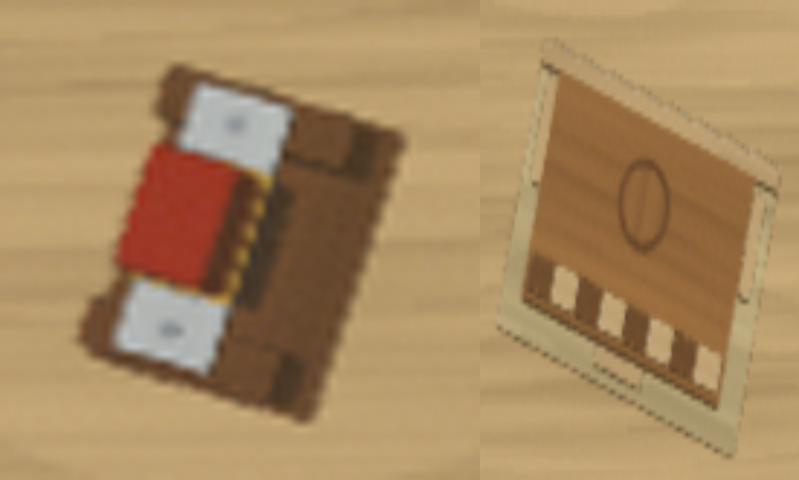

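View pics/crop2.png

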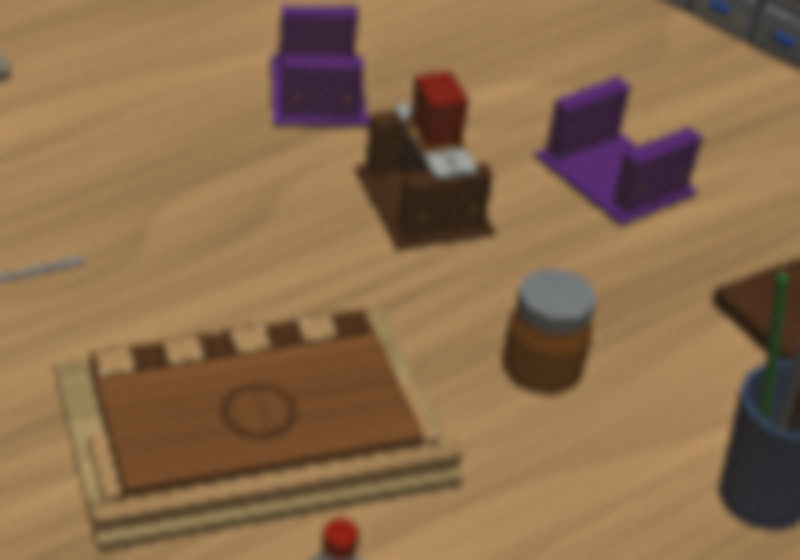

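Confirmed: the roller hangs in the dark wooden rest, and its axle direction is close to the lid's own x. The blocks lie on the robot-facing edge of the lid. Next I'll fit both precisely with rectified plane views.

```bash
cat > rect.py <<'E'
from h import *
def rect(im,c,z,half,s):  # image: right=-y, down=-x ; s px/mm
    n=int(2*half*s); jj,ii=np.meshgrid(np.arange(n),np.arange(n))
    X=np.stack([c[0]+half-ii/s,c[1]+half-jj/s,np.full(ii.shape,z)],-1).reshape(-1,3)
    p=proj(im,X).astype(np.float32).reshape(n,n,2)
    return cv2.remap(im["frame"],p[...,0],p[...,1],cv2.INTER_CUBIC)
def w(px,c,half,s): return np.stack([c[0]+half-px[:,1]/s,c[1]+half-px[:,0]/s],1)
E
python3 - <<'E'
from rect import *
im=robot.get_image("top")
c=(600,58);R=rect(im,c,37,150,2);hsv=cv2.cvtColor(R,cv2.COLOR_RGB2HSV)
cv2.imwrite("pics/lid.png",R[:,:,::-1])
for y in(200,250,300,350):print(hsv[y,300],R[y,300])
m=((hsv[...,1]>115)).astype(np.uint8)
m=cv2.morphologyEx(m,cv2.MORPH_CLOSE,np.ones((25,25)));m=cv2.morphologyEx(m,cv2.MORPH_OPEN,np.ones((25,25)))
cn=max(cv2.findContours(m,0,2)[0],key=cv2.contourArea);r=cv2.minAreaRect(cn);print("lid",w(np.array([r[0]]),c,150,2),np.array(r[1])/2,r[2])
o=R.copy();cv2.polylines(o,[cv2.boxPoints(r).astype(int)],True,(0,255,0),1)
c2=(460,322);
for z in(117,69):
    A=rect(im,c2,z,75,4);h=cv2.cvtColor(A,cv2.COLOR_RGB2HSV)
    if z==117:k=(A[...,0]>110)&(A[...,1]<70)
    else:k=A.min(2)>130
    k=k.astype(np.uint8);pts=np.argwhere(k)[:,::-1].astype(np.float32);r=cv2.minAreaRect(cv2.convexHull(pts));print(z,w(np.array([r[0]]),c2,75,4),np.array(r[1])/4,r[2])
    cv2.polylines(A,[cv2.boxPoints(r).astype(int)],True,(0,255,0),1)
    if z==69: A2=A
A3=rect(im,c2,8,75,4)
cv2.imwrite("pics/fit.png",np.hstack([cv2.resize(o,(400,400)),cv2.resize(A3,(400,400))])[:,:,::-1])
E
```

```text
[ 15 154 146] [146 103  58]
[ 15 155 138] [138  96  54]
[ 15 152 146] [146 102  59]
[ 15 155 148] [148 103  58]
lid [[588.87736511  63.96801758]] [210.44235229 156.92808533] 17.571260452270508
117 [[459.86645508 321.62727356]] [31.00895119 45.03018951] 20.603240966796875
69 [[460.72544098 322.79722595]] [34.35406876 95.68449402] 17.52556800842285
```

View pics/fit.png

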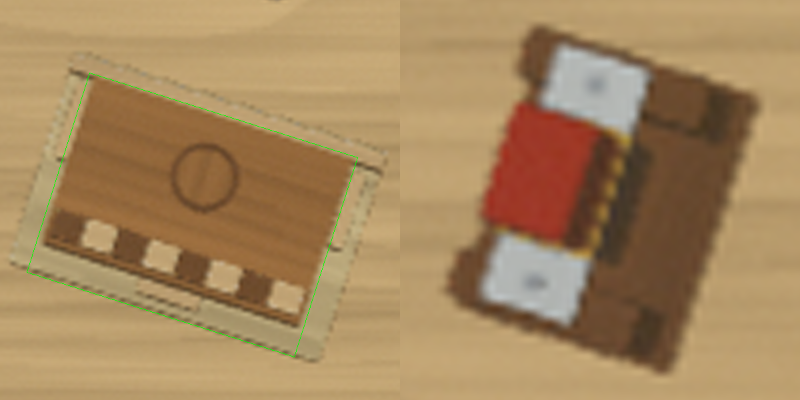

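```bash
python3 - <<'E'
from rect import *
im=robot.get_image("top")
c=(560,70);A=rect(im,c,40.5,120,4);h=cv2.cvtColor(A,cv2.COLOR_RGB2HSV)
th=np.radians(-17.55);ex=np.array([np.cos(th),np.sin(th)]);ey=np.array([-np.sin(th),np.cos(th)])
# in row band
c0=np.array([599.5,61.]);jj,ii=np.meshgrid(np.arange(960),np.arange(960))
W=np.stack([c[0]+120-ii/4,c[1]+120-jj/4],-1)-c0; lx=W@ex;ly=W@ey
k=((A[...,0]>165)&(lx>-61)&(lx<-36)&(abs(ly)<100)).astype(np.uint8);k=cv2.morphologyEx(k,cv2.MORPH_OPEN,np.ones((15,15)))
n,l,st,ce=cv2.connectedComponentsWithStats(k)
L=[]
for i in range(1,n):
    if st[i,4]>2000:
        p=np.array([c[0]+120-ce[i][1]/4,c[1]+120-ce[i][0]/4]);d=p-c0;print(st[i,4]/16,np.round(p,1),np.round([d@ex,d@ey],1));L.append(p)
L=np.array(L);print(np.degrees(np.arctan2(*(L[-1]-L[0])[::-1])), L.mean(0))
cv2.imwrite("pics/pale.png",cv2.resize(np.hstack([A,np.repeat(k[...,None]*255,3,2)]),(800,400))[:,:,::-1])
E
```

```text
455.125 [572.9 133.4] [-47.2  61. ]
444.5625 [557.4  87. ] [-48.   12.1]
466.4375 [542.6  40.2] [-48. -37.]
464.3125 [527.   -6.6] [-48.7 -86.3]
-108.13747890807389 [549.9571157   63.50751695]
```

View pics/pale.png

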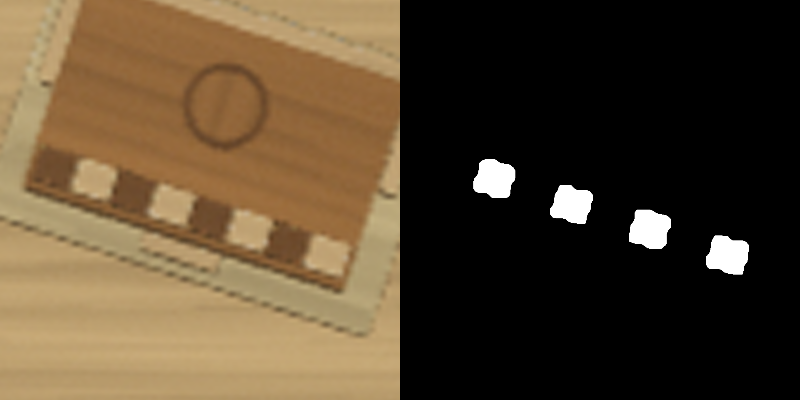

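>>> {"op": "play_rows", "data": {"series": [[[1, 0, -1.0, -1.5, 0, 0, 0], [1, 0, -2.2, -3.4, 0, 0, 0], [1, 0, -2.2, -3.4, 0, 0, 0], [1, 0, -2.2, -3.4, 0, 0, 0], [1, 0, -2.2, -3.4, 0, 0, 0], [1, 0, -2.2, -3.4, 0, 0, 0], [1, 0, -2.2, -3.4, 0, 0, 0], [1, 0, -2.2, -3.4, 0, 0, 0]]], "grip_force": 80}}

```text
time_s: 1.7
eef_pos: [383.8, -358.4, 242.6]
ee_rot: [[0.0, 0.309, -0.951], [-0.001, -0.951, -0.309], [-1.0, 0.001, -0.0]]
wrist_force: [0.2, -0.8, 0.7]
width: 85.2
```

>>> {"op": "play_rows", "data": {"series": [[[1, 0, -2.2, -3.4, 0, 0, 0], [1, 0, -2.2, -3.4, 0, 0, 0], [1, 0, -2.2, -3.4, 0, 0, 0], [1, 0, -2.2, -3.4, 0, 0, 0], [1, 0, -2.2, -3.4, 0, 0, 0], [1, 0, -2.2, -3.4, 0, 0, 0], [1, 0, -1.6, -2.5, 0, 0, 0], [1, 0, 0, 0, 0, 0, 0]]]}}

```text
time_s: 2.5
eef_pos: [556.9, -143.5, 242.3]
ee_rot: [[0.001, 0.315, -0.949], [0.002, -0.949, -0.315], [-1.0, -0.002, -0.002]]
wrist_force: [-1.1, 0.1, -0.3]
width: 85.3
```

>>> {"op": "play_rows", "data": {"series": [[[1, 0, 0, 0, -8.5, 0, 0], [1, 0, 0, 0, -8.5, 0, 0], [1, 0, 0, 0, -8.5, 0, 0], [1, 0, 0, 0, -8.5, 0, 0], [1, 0, 0, 0, -8.5, 0, 0], [1, 0, 0, 0, -8.5, 0, 0], [1, 0, 0, 0, -8.5, 0, 0], [1, 0, 0, 0, -8.5, 0, 0]]]}}

```text
time_s: 3.3
eef_pos: [554.4, -149.4, 242.4]
ee_rot: [[-0.0, 0.998, -0.065], [-0.001, -0.065, -0.998], [-1.0, -0.0, 0.001]]
wrist_force: [0.4, -0.6, -0.1]
width: 85.5
```

>>> {"op": "play_rows", "data": {"series": [[[1, 0, 0, 0, -8.5, 0, 0], [1, 0, 0, 0, -8.5, 0, 0], [1, 0, 0, 0, -8.5, 0, 0], [1, 0, 0, 0, -8.5, 0, 0], [1, 0, 0, 0, -8.5, 0, 0], [1, 0, 0, 0, -8.5, 0, 0], [1, 0, 0, 0, -8.5, 0, 0], [1, 0, 0, 0, -8.5, 0, 0]]]}}

```text
time_s: 4.1
eef_pos: [554.4, -149.4, 242.4]
ee_rot: [[-0.0, 0.434, 0.901], [-0.001, 0.901, -0.434], [-1.0, -0.001, 0.0]]
wrist_force: [0.5, -0.5, 0.3]
width: 85.4
```

>>> {"op": "play_rows", "data": {"series": [[[1, 0, 0, 0, -8.2, 0, 0], [1, 0, 0, 0, 0, 0, 0]]]}}

```text
time_s: 4.3
eef_pos: [554.5, -149.4, 242.3]
ee_rot: [[-0.0, 0.305, 0.952], [-0.001, 0.952, -0.305], [-1.0, -0.001, -0.0]]
wrist_force: [-0.4, -1.7, 0.8]
width: 85.0
```

```bash
cat > go.py <<'E'
from h import *
import sys
from scipy.spatial.transform import Rotation as Ro
def go(p,yaw=None,n=None):
    o=robot.observe();R=np.array(o["ee_rot"]);d=R.T@(np.array(p)-o["eef_pos"])/10
    print("t",round(o["time_s"],2),"pos",np.round(o["eef_pos"],1),"F",np.round(o["wrist_force"],1),"w",round(o["width"],1))
    print("cm tool",np.round(d,2),"rows@4cm",np.linalg.norm(d)/4)
    if yaw is not None:
        a=np.radians(yaw);T=np.array([[0,np.cos(a),0],[0,np.sin(a),0],[-1,0,0]]);T[:,2]=np.cross(T[:,0],T[:,1])
        print("rotvec deg",np.round(Ro.from_matrix(R.T@T).as_rotvec(degrees=True),2))
if __name__=="__main__":
    a=[float(x) for x in sys.argv[1:]]; go(a[:3],a[3] if len(a)>3 else None)
E
python3 go.py 460.5 322.5 240 72.4
```

```text
t 4.3 pos [ 554.5 -149.4  242.3] F [-0.4 -1.7  0.8] w 85.0
cm tool [  0.21  42.08 -23.34] rows@4cm 12.030413537164657
rotvec deg [-0.15 -0.    0.03]
```

>>> {"op": "play_rows", "data": {"series": [[[1, 0, 2.0, -1.1, 0, 0, 0], [1, 0, 3.5, -1.9, 0, 0, 0], [1, 0, 3.5, -1.9, 0, 0, 0], [1, 0, 3.5, -1.9, 0, 0, 0], [1, 0, 3.5, -1.9, 0, 0, 0], [1, 0, 3.5, -1.9, 0, 0, 0], [1, 0, 3.5, -1.9, 0, 0, 0], [1, 0, 3.5, -1.9, 0, 0, 0]]]}}

```text
time_s: 5.1
eef_pos: [498.5, 148.2, 242.4]
ee_rot: [[0.001, 0.312, 0.95], [-0.001, 0.95, -0.312], [-1.0, -0.001, 0.001]]
wrist_force: [0.3, 0.2, -0.2]
width: 85.2
```

>>> {"op": "play_rows", "data": {"series": [[[1, 0, 3.5, -1.9, 0, 0, 0], [1, 0, 3.5, -1.9, 0, 0, 0], [1, 0, 3.5, -1.9, 0, 0, 0], [1, 0, 3.0, -1.7, 0, 0, 0], [1, 0, 1.6, -1.2, 0, 0, 0], [1, 0, 0, 0, 0, 0, 0], [1, 0, 0, 0, 0, 0, 0]]]}}

```text
time_s: 5.8
eef_pos: [463.6, 316.8, 242.1]
ee_rot: [[0.0, 0.309, 0.951], [-0.001, 0.951, -0.309], [-1.0, -0.001, 0.0]]
wrist_force: [0.6, -1.1, -0.6]
width: 85.5
```

```bash
python3 go.py 460.5 322.6 88 72.4
```

```text
t 5.8 pos [463.6 316.8 242.1] F [ 0.6 -1.1 -0.6] w 85.5
cm tool [15.41  0.47 -0.48] rows@4cm 3.8570208191244326
rotvec deg [-0.41  0.02  0.04]
```

>>> {"op": "play_rows", "data": {"series": [[[1, 2.4, 0.47, -0.48, -0.4, 0, 0], [1, 3.5, 0, 0, 0, 0, 0], [1, 3.5, 0, 0, 0, 0, 0], [1, 2.5, 0, 0, 0, 0, 0], [1, 0, 0, 0, 0, 0, 0]]]}}

```text
time_s: 6.3
eef_pos: [460.1, 319.8, 120.1]
ee_rot: [[-0.004, 0.304, 0.953], [-0.004, 0.953, -0.304], [-1.0, -0.005, -0.003]]
wrist_force: [0.4, -0.2, -0.2]
width: 85.5
```

```bash
python3 go.py 460.5 322.6 88 72.4; python3 - <<'E'
from rect import *
s=robot.get_image("scene");save(s,"a1.png",(270,110,360,190),6)
t=robot.get_image("top");save(t,"a2.png",(120,170,200,250),6)
E
```

```text
t 6.3 pos [460.1 319.8 120.1] F [ 0.4 -0.2 -0.2] w 85.5
cm tool [ 3.21  0.3  -0.03] rows@4cm 0.8064708190467295
rotvec deg [-0.11 -0.16  0.28]
```

View pics/a1.png

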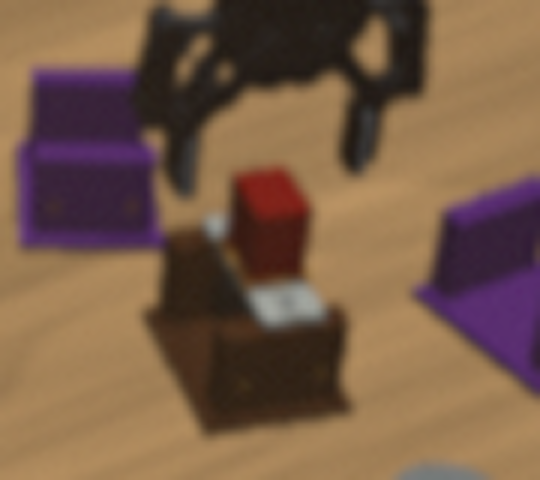

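View pics/a2.png

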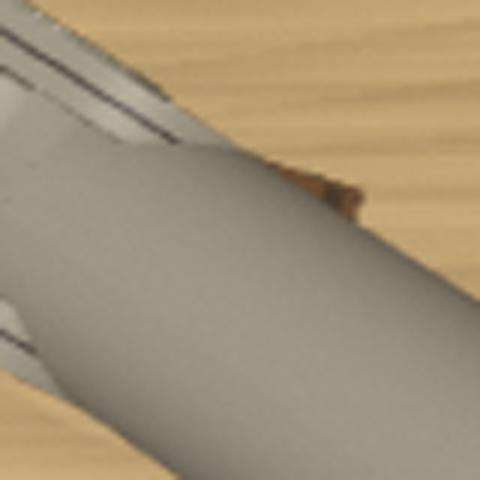

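The scene crop shows the open fingers straddling the red grip (270,220), with nothing else in the way.

>>> {"op": "play_rows", "data": {"series": [[[1, 1.6, 0.3, 0, 0, 0, 0], [1, 1.6, 0, 0, 0, 0, 0], [1, 0, 0, 0, 0, 0, 0], [1, 0, 0, 0, 0, 0, 0]]]}}

```text
time_s: 6.8
eef_pos: [461.3, 325.8, 91.1]
ee_rot: [[-0.001, 0.3, 0.954], [-0.0, 0.954, -0.3], [-1.0, -0.001, -0.001]]
wrist_force: [0.6, 0.2, 1.5]
width: 85.7
```

```bash
python3 go.py 460.5 322.6 88 72.4
```

```text
t 6.8 pos [461.3 325.8  91.1] F [0.6 0.2 1.5] w 85.7
cm tool [ 0.31 -0.33  0.02] rows@4cm 0.11255830479039076
rotvec deg [ 0.13 -0.03  0.03]
```

>>> {"op": "play_rows", "data": {"series": [[[1, 0.3, -0.33, 0, 0.1, 0, 0], [1, 0, 0, 0, 0, 0, 0], [1, 0, 0, 0, 0, 0, 0], [0.5, 0, 0, 0, 0, 0, 0], [0.4, 0, 0, 0, 0, 0, 0], [0, 0, 0, 0, 0, 0, 0], [0, 0, 0, 0, 0, 0, 0], [0, 0, 0, 0, 0, 0, 0]]], "grip_force": 80}}

```text
time_s: 7.6
eef_pos: [460.8, 323.0, 88.7]
ee_rot: [[0.001, 0.302, 0.953], [0.0, 0.953, -0.302], [-1.0, 0.001, 0.0]]
wrist_force: [-0.3, 1.9, 2.3]
width: 31.1
```

>>> {"op": "play_rows", "data": {"series": [[[0, 0, 0, 0, 0, 0, 0], [0, 0, 0, 0, 0, 0, 0], [0, 0, 0, 0, 0, 0, 0]]]}}

```text
time_s: 7.9
eef_pos: [460.7, 323.0, 88.6]
ee_rot: [[0.001, 0.302, 0.953], [0.0, 0.953, -0.302], [-1.0, 0.001, 0.0]]
wrist_force: [0.8, 0.4, 5.3]
width: 31.5
```

```bash
python3 go.py 460.5 322.6 88 72.4
```

```text
t 7.9 pos [460.7 323.   88.6] F [0.8 0.4 5.3] w 31.5
cm tool [ 0.06 -0.04 -0.01] rows@4cm 0.01928670246316064
rotvec deg [ 0.03  0.02 -0.03]
```

>>> {"op": "play_rows", "data": {"series": [[[0, -0.5, 0, 0, 0, 0, 0], [0, -1.5, 0, 0, 0, 0, 0], [0, -2, 0, 0, 0, 0, 0], [0, -2.5, 0, 0, 0, 0, 0], [0, -2.5, 0, 0, 0, 0, 0], [0, -2, 0, 0, 0, 0, 0], [0, 0, 0, 0, 0, 0, 0], [0, 0, 0, 0, 0, 0, 0]]]}}

```text
time_s: 8.7
eef_pos: [460.4, 322.3, 198.0]
ee_rot: [[0.0, 0.302, 0.953], [-0.001, 0.953, -0.302], [-1.0, -0.001, 0.0]]
wrist_force: [-0.6, -0.4, -3.6]
width: 31.0
```

```bash
python3 go.py 581.8 160.6 150 71.9;  python3 - <<'E'
from rect import *
s=robot.get_image("scene");save(s,"b1.png",(270,100,360,190),6)
E
```

```text
t 8.7 pos [460.4 322.3 198. ] F [-0.6 -0.4 -3.6] w 31.0
cm tool [  4.82 -11.75  16.46] rows@4cm 5.196349032282208
rotvec deg [0.51 0.02 0.03]
```

View pics/b1.png

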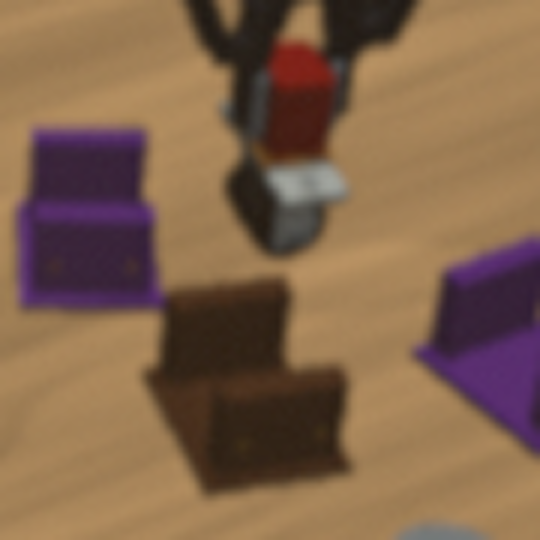

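The roller is held upright, clear of the dark rest at (250,390) in the crop. Next I move over the end-b side of the row.

>>> {"op": "play_rows", "data": {"series": [[[0, 0, -0.8, 1.1, 0.5, 0, 0], [0, 0, -2.2, 3.1, 0, 0, 0], [0, 0, -2.2, 3.1, 0, 0, 0], [0, 0, -2.2, 3.1, 0, 0, 0], [0, 1, -2.2, 3.1, 0, 0, 0], [0, 2, -2.1, 2.9, 0, 0, 0], [0, 1.8, 0, 0, 0, 0, 0], [0, 0, 0, 0, 0, 0, 0]]]}}

```text
time_s: 9.55
eef_pos: [579.3, 157.6, 146.6]
ee_rot: [[-0.006, 0.313, 0.95], [-0.001, 0.95, -0.313], [-1.0, -0.003, -0.005]]
wrist_force: [-0.4, -0.3, -2.5]
width: 31.3
```

>>> {"op": "play_rows", "data": {"series": [[[0, 0, 0, 0, 0, 0, 0], [0, 0, 0, 0, 0, 0, 0]]]}}

```text
time_s: 9.75
eef_pos: [580.1, 161.7, 151.2]
ee_rot: [[0.001, 0.309, 0.951], [0.0, 0.951, -0.309], [-1.0, 0.001, 0.001]]
wrist_force: [-0.4, 0.4, -3.3]
width: 31.3
```

```bash
python3 go.py 581.2 158.7 115 71.9
```

```text
t 9.75 pos [580.1 161.7 151.2] F [-0.4  0.4 -3.3] w 31.3
cm tool [ 3.62 -0.26  0.19] rows@4cm 0.9096398015191913
rotvec deg [ 0.12  0.04 -0.04]
```

>>> {"op": "play_rows", "data": {"series": [[[0, 1.5, -0.26, 0.19, 0.1, 0, 0], [0, 1.5, 0, 0, 0, 0, 0], [0, 0.3, 0, 0, 0, 0, 0], [0, 0, 0, 0, 0, 0, 0], [0, 0, 0, 0, 0, 0, 0]]]}}

```text
time_s: 10.25
eef_pos: [581.3, 157.9, 117.4]
ee_rot: [[0.0, 0.312, 0.95], [0.0, 0.95, -0.312], [-1.0, 0.0, 0.0]]
wrist_force: [0.2, -0.2, -3.1]
width: 30.9
```

>>> {"op": "play_rows", "data": {"series": [[[0, 0.2, 0, 0, 0, 0, 0], [0, 0.2, 0, 0, 0, 0, 0], [0, 0.2, 0, 0, 0, 0, 0], [0, 0, 0, 0, 0, 0, 0]]]}}

```text
time_s: 10.65
eef_pos: [581.6, 157.8, 111.7]
ee_rot: [[0.001, 0.312, 0.95], [0.0, 0.95, -0.312], [-1.0, 0.001, 0.001]]
wrist_force: [-0.4, 0.6, 1.4]
width: 30.7
```

>>> {"op": "play_rows", "data": {"series": [[[0, 0.15, 0, 0, 0, 0, 0], [0, 0.15, 0, 0, 0, 0, 0], [0, 0, 0, 0, 0, 0, 0]]]}}

```text
time_s: 10.95
eef_pos: [582.4, 159.4, 111.2]
ee_rot: [[0.004, 0.311, 0.95], [0.002, 0.95, -0.311], [-1.0, 0.003, 0.003]]
wrist_force: [-3.2, 1.0, 19.3]
width: 31.2
```

>>> {"op": "play_rows", "data": {"series": [[[0, 0.1, -0.4, 0, 0, 0, 0], [0, 0, -0.8, 0, 0, 0, 0], [0, 0, -0.8, 0, 0, 0, 0], [0, 0, -0.8, 0, 0, 0, 0], [0, 0, -0.8, 0, 0, 0, 0], [0, 0, -0.8, 0, 0, 0, 0]]]}}

```text
time_s: 11.55
eef_pos: [569.2, 118.5, 111.0]
ee_rot: [[0.006, 0.31, 0.951], [0.003, 0.951, -0.31], [-1.0, 0.005, 0.004]]
wrist_force: [-4.8, 3.1, 26.4]
width: 31.3
```

```bash
python3 go.py 526.4 -8.5 111.4 71.9
```

```text
t 11.55 pos [569.2 118.5 111. ] F [-4.8  3.1 26.4] w 31.3
cm tool [ -0.1  -13.4   -0.13] rows@4cm 3.3507869929983602
rotvec deg [ 0.01  0.25 -0.27]
```

Force is steady at about 30 N with the drum rolling at home height. I'll keep rolling.

>>> {"op": "play_rows", "data": {"series": [[[0, 0, -0.8, 0, 0, 0, 0], [0, 0, -0.8, 0, 0, 0, 0], [0, 0, -0.8, 0, 0, 0, 0], [0, 0, -0.8, 0, 0, 0, 0], [0, 0, -0.8, 0, 0, 0, 0], [0, 0, -0.8, 0, 0, 0, 0], [0, 0, -0.8, 0, 0, 0, 0], [0, 0, -0.8, 0, 0, 0, 0]]]}}

```text
time_s: 12.35
eef_pos: [549.6, 57.8, 111.0]
ee_rot: [[0.006, 0.31, 0.951], [0.003, 0.951, -0.31], [-1.0, 0.005, 0.005]]
wrist_force: [-3.7, 5.0, 27.6]
width: 31.1
```

```bash
python3 go.py 526.4 -8.5 111.4 71.9
```

```text
t 12.35 pos [549.6  57.8 111. ] F [-3.7  5.  27.6] w 31.1
cm tool [-0.07 -7.02 -0.15] rows@4cm 1.7560359040147384
rotvec deg [ 0.02  0.27 -0.26]
```

>>> {"op": "play_rows", "data": {"series": [[[0, 0, -0.9, -0.1, 0, 0, 0], [0, 0, -0.9, 0, 0, 0, 0], [0, 0, -0.9, 0, 0, 0, 0], [0, 0, -0.9, 0, 0, 0, 0], [0, 0, -0.9, 0, 0, 0, 0], [0, 0, -0.9, 0, 0, 0, 0], [0, 0, -0.9, 0, 0, 0, 0], [0, 0, -0.6, 0, 0, 0, 0]]]}}

```text
time_s: 13.15
eef_pos: [527.7, -9.2, 111.0]
ee_rot: [[0.006, 0.312, 0.95], [0.0, 0.95, -0.312], [-1.0, 0.002, 0.006]]
wrist_force: [-4.7, 3.2, 30.0]
width: 30.9
```

```bash
python3 go.py 526.4 -8.5 111.4 71.9
```

```text
t 13.15 pos [527.7  -9.2 111. ] F [-4.7  3.2 30. ] w 30.9
cm tool [-0.05  0.03 -0.14] rows@4cm 0.03873894287091338
rotvec deg [-0.05  0.33 -0.13]
```

The first pass is complete. I'll roll back for a second pass with the same pressure, which also heads towards the rest.

>>> {"op": "play_rows", "data": {"series": [[[0, 0, 0.6, 0, 0, 0, 0], [0, 0, 1.1, 0, 0, 0, 0], [0, 0, 1.1, 0, 0, 0, 0], [0, 0, 1.1, 0, 0, 0, 0], [0, 0, 1.1, 0, 0, 0, 0], [0, 0, 1.1, 0, 0, 0, 0], [0, 0, 1.1, 0, 0, 0, 0], [0, 0, 1.1, 0, 0, 0, 0]]]}}

```text
time_s: 13.95
eef_pos: [553.6, 69.6, 111.0]
ee_rot: [[0.006, 0.312, 0.95], [-0.0, 0.95, -0.312], [-1.0, 0.002, 0.006]]
wrist_force: [-4.9, -1.5, 27.1]
width: 31.4
```

>>> {"op": "play_rows", "data": {"series": [[[0, 0, 1.1, 0.1, 0, 0, 0], [0, 0, 1.1, 0, 0, 0, 0], [0, 0, 1.1, 0, 0, 0, 0], [0, 0, 1.1, 0, 0, 0, 0], [0, 0, 1.1, 0, 0, 0, 0], [0, 0, 1.1, 0, 0, 0, 0], [0, 0, 1.1, 0, 0, 0, 0], [0, 0, 1.1, 0, 0, 0, 0]]]}}

```text
time_s: 14.75
eef_pos: [581.5, 153.5, 111.1]
ee_rot: [[0.006, 0.312, 0.95], [0.001, 0.95, -0.312], [-1.0, 0.003, 0.005]]
wrist_force: [-3.9, -1.4, 27.8]
width: 31.0
```

```bash
python3 go.py 581.2 158.7 111.4 71.9
```

```text
t 14.75 pos [581.5 153.5 111.1] F [-3.9 -1.4 27.8] w 31.0
cm tool [-0.03  0.48 -0.19] rows@4cm 0.1293920588734994
rotvec deg [-0.08  0.28 -0.16]
```

>>> {"op": "play_rows", "data": {"series": [[[0, -0.5, 0.4, 0, 0, 0, 0], [0, -1.5, 0, 0, 0, 0, 0], [0, -2.5, 0, 0, 0, 0, 0], [0, -2.5, 0, 0, 0, 0, 0], [0, -2.2, 0, 0, 0, 0, 0], [0, 0, 0, 0, 0, 0, 0], [0, 0, 0, 0, 0, 0, 0]]]}}

```text
time_s: 15.45
eef_pos: [580.5, 154.9, 198.9]
ee_rot: [[-0.0, 0.313, 0.95], [-0.001, 0.95, -0.313], [-1.0, -0.001, 0.0]]
wrist_force: [-0.7, -0.1, -3.3]
width: 31.5
```

```bash
python3 go.py 460.5 322.5 200 72.42
```

```text
t 15.45 pos [580.5 154.9 198.9] F [-0.7 -0.1 -3.3] w 31.5
cm tool [ -0.12  12.17 -16.63] rows@4cm 5.151734905703348
rotvec deg [-0.63  0.    0.04]
```

>>> {"op": "play_rows", "data": {"series": [[[0, -0.1, 0.9, -1.2, -0.6, 0, 0], [0, 0, 2.3, -3.1, 0, 0, 0], [0, 0, 2.3, -3.1, 0, 0, 0], [0, 0, 2.3, -3.2, 0, 0, 0], [0, 0, 2.3, -3.1, 0, 0, 0], [0, 0, 2.1, -2.9, 0, 0, 0], [0, 0, 0, 0, 0, 0, 0], [0, 0, 0, 0, 0, 0, 0]]]}}

```text
time_s: 16.25
eef_pos: [457.8, 322.9, 199.4]
ee_rot: [[-0.001, 0.299, 0.954], [-0.001, 0.954, -0.299], [-1.0, -0.001, -0.001]]
wrist_force: [0.9, -0.4, -3.3]
width: 31.1
```

>>> {"op": "play_rows", "data": {"series": [[[0, 0, 0, 0, 0, 0, 0], [0, 0, 0, 0, 0, 0, 0]]]}}

```text
time_s: 16.45
eef_pos: [459.9, 321.1, 199.8]
ee_rot: [[-0.001, 0.304, 0.953], [-0.001, 0.953, -0.304], [-1.0, -0.001, -0.0]]
wrist_force: [-0.9, -0.6, -3.6]
width: 31.2
```

```bash
python3 go.py 460.3 322.3 200 72.42; python3 - <<'E'
from rect import *
s=robot.get_image("scene");save(s,"c1.png",(200,100,360,260),4)
t=robot.get_image("top")
np.save("top.npy",t["frame"])
A=rect(t,(560,70),37,120,4)
cv2.imwrite("pics/c2.png",cv2.resize(A,(500,500))[:,:,::-1])
P,u,v=world(s);
E
```

```text
t 16.45 pos [459.9 321.1 199.8] F [-0.9 -0.6 -3.6] w 31.2
cm tool [-0.02  0.13  0.  ] rows@4cm 0.03228471191408878
rotvec deg [-0.1  -0.02  0.05]
```

View pics/c1.png

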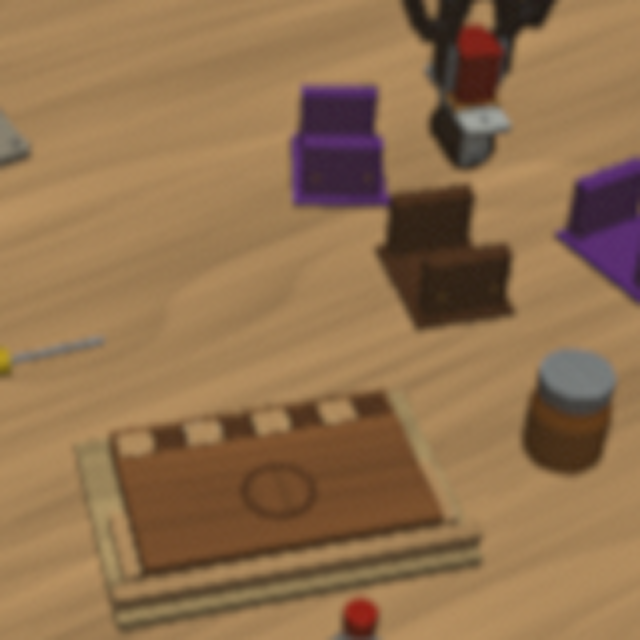

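View pics/c2.png

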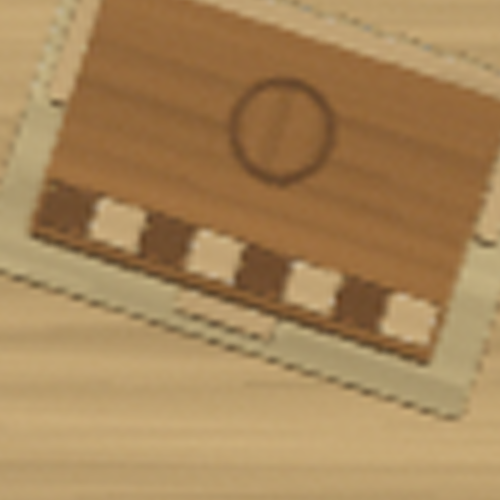

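The row now looks flush in both views, and the dark rest stands clear below the roller. I'll check block heights by depth, then lower.

```bash
python3 - <<'E'
from rect import *
acc=[]
th=np.radians(-18.1);ex=np.array([np.cos(th),np.sin(th)]);ey=np.array([-np.sin(th),np.cos(th)])
for k in range(6):
    im=robot.get_image("top");P,u,v=world(im);d=P[:,:2]-[600.4,59.9];lx=d@ex;ly=d@ey
    row=[]
    for i in range(8):
        yc=-85.75+24.5*i; m=abs(ly-yc)<10
        row.append(P[m&(abs(lx+49)<8)][:,2].mean()-P[m&(abs(lx+20)<12)][:,2].mean())
    acc.append(row)
print(np.round(np.mean(acc,0),2),np.round(np.std(acc,0),2))
E
python3 go.py 460.5 322.5 91 72.42
```

```text
[0.62 0.89 0.73 0.59 1.1  0.89 1.32 0.82] [0.35 0.67 0.52 0.59 0.73 0.36 0.35 0.39]
t 16.85 pos [459.4 322.1 200.3] F [-0.5  0.1 -3.2] w 30.9
cm tool [10.93  0.07  0.09] rows@4cm 2.7325460180045753
rotvec deg [-0.01  0.    0.  ]
```

All blocks read about 1 mm above the lid face, which is home height. Lowering onto the rest now.

>>> {"op": "play_rows", "data": {"series": [[[0, 1.5, 0.05, 0.1, 0, 0, 0], [0, 2, 0, 0, 0, 0, 0], [0, 1.5, 0, 0, 0, 0, 0], [0, 0.5, 0, 0, 0, 0, 0], [0, 0, 0, 0, 0, 0, 0], [0, 0, 0, 0, 0, 0, 0], [0, 0, 0, 0, 0, 0, 0]]]}}

```text
time_s: 17.55
eef_pos: [460.8, 322.7, 146.1]
ee_rot: [[0.001, 0.302, 0.953], [0.001, 0.953, -0.302], [-1.0, 0.001, 0.001]]
wrist_force: [0.9, -0.0, -3.2]
width: 31.1
```

```bash
python3 go.py 460.5 322.5 91 72.42; python3 - <<'E'
from rect import *
s=robot.get_image("scene");save(s,"d1.png",(280,110,350,190),7)
E
```

```text
t 17.55 pos [460.8 322.7 146.1] F [ 0.9 -0.  -3.2] w 31.1
cm tool [ 5.51 -0.04 -0.03] rows@4cm 1.3766326709087982
rotvec deg [ 0.    0.05 -0.05]
```

View pics/d1.png

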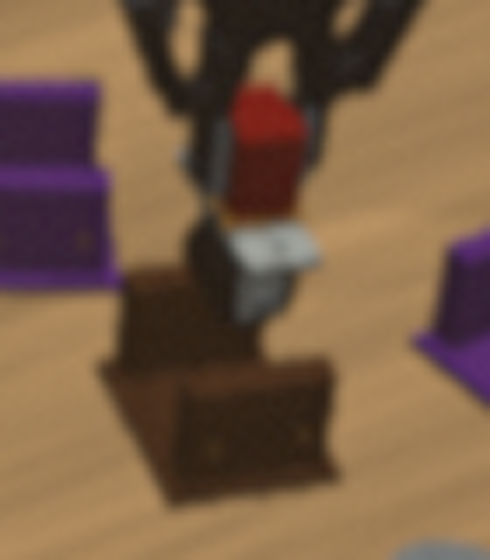

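The drum is over the gap of the dark rest and lined up with it.

>>> {"op": "play_rows", "data": {"series": [[[0, 0.8, 0, 0, 0, 0, 0], [0, 0.8, 0, 0, 0, 0, 0], [0, 0.8, 0, 0, 0, 0, 0], [0, 0.8, 0, 0, 0, 0, 0], [0, 0.8, 0, 0, 0, 0, 0], [0, 0.6, 0, 0, 0, 0, 0], [0, 0, 0, 0, 0, 0, 0], [0, 0, 0, 0, 0, 0, 0]]]}}

```text
time_s: 18.4
eef_pos: [460.4, 322.5, 99.3]
ee_rot: [[-0.0, 0.302, 0.953], [0.0, 0.953, -0.302], [-1.0, 0.0, -0.0]]
wrist_force: [-0.2, -0.8, -4.2]
width: 31.3
```

>>> {"op": "play_rows", "data": {"series": [[[0, 0.3, 0, 0, 0, 0, 0], [0, 0.3, 0, 0, 0, 0, 0], [0, 0.3, 0, 0, 0, 0, 0], [0, 0, 0, 0, 0, 0, 0], [0, 0, 0, 0, 0, 0, 0]]]}}

```text
time_s: 18.9
eef_pos: [460.4, 322.4, 90.2]
ee_rot: [[-0.0, 0.302, 0.953], [-0.0, 0.953, -0.302], [-1.0, -0.0, -0.0]]
wrist_force: [-0.4, 1.1, -3.3]
width: 31.2
```

>>> {"op": "play_rows", "data": {"series": [[[0, 0.1, 0, 0, 0, 0, 0], [0, 0.1, 0, 0, 0, 0, 0], [0, 0, 0, 0, 0, 0, 0], [0, 0, 0, 0, 0, 0, 0]]]}}

```text
time_s: 19.3
eef_pos: [460.6, 322.4, 88.6]
ee_rot: [[0.0, 0.302, 0.953], [-0.0, 0.953, -0.302], [-1.0, 0.0, 0.0]]
wrist_force: [-1.3, -1.8, 2.7]
width: 31.3
```

It is seated: same height as at the grasp, and the rest now takes the load. Releasing.

>>> {"op": "play_rows", "data": {"series": [[[0.5, 0, 0, 0, 0, 0, 0], [0.7, 0, 0, 0, 0, 0, 0], [1, 0, 0, 0, 0, 0, 0], [1, 0, 0, 0, 0, 0, 0], [1, 0, 0, 0, 0, 0, 0], [1, 0, 0, 0, 0, 0, 0], [1, 0, 0, 0, 0, 0, 0]]]}}

```text
time_s: 20.0
eef_pos: [460.4, 322.4, 88.3]
ee_rot: [[0.0, 0.302, 0.953], [-0.0, 0.953, -0.302], [-1.0, -0.0, 0.0]]
wrist_force: [-0.0, 0.3, -0.5]
width: 85.8
```

>>> {"op": "play_rows", "data": {"series": [[[1, -0.8, 0, 0, 0, 0, 0], [1, -2, 0, 0, 0, 0, 0], [1, -3, 0, 0, 0, 0, 0], [1, -3, 0, 0, 0, 0, 0], [1, -3, 0, 0, 0, 0, 0], [1, -3, 0, 0, 0, 0, 0], [1, 0, 0, 0, 0, 0, 0], [1, 0, 0, 0, 0, 0, 0]]]}}

```text
time_s: 20.8
eef_pos: [460.6, 322.5, 237.0]
ee_rot: [[0.001, 0.302, 0.953], [0.0, 0.953, -0.302], [-1.0, 0.001, 0.001]]
wrist_force: [-0.0, -0.4, -0.5]
width: 85.4
```

>>> {"op": "play_rows", "data": {"series": [[[1, 0, -2, 1, 0, 0, 0], [1, 0, -4, 2, 0, 0, 0], [1, 0, -4, 2, 0, 0, 0], [1, 0, -4, 2, 0, 0, 0], [1, 0, -4, 2, 0, 0, 0], [1, 0, -4, 2, 0, 0, 0], [1, 0, -4, 2, 0, 0, 0], [1, 0, -4, 2, 0, 0, 0]]]}}

```text
time_s: 21.6
eef_pos: [512.2, -11.0, 235.5]
ee_rot: [[-0.001, 0.302, 0.953], [-0.0, 0.953, -0.302], [-1.0, -0.001, -0.001]]
wrist_force: [1.7, 0.0, -0.8]
width: 85.2
```

>>> {"op": "play_rows", "data": {"series": [[[1, 0, -3, 1.5, 0, 0, 0], [1, 0, -4, 2, 0, 0, 0], [1, 0, -4, 2, 0, 0, 0], [1, 0, -4, 2, 0, 0, 0], [1, 0, -4, 2, 0, 0, 0], [1, 0, -2, 1, 0, 0, 0], [1, 0, 0, 0, 0, 0, 0], [1, 0, 0, 0, 0, 0, 0]]]}}

```text
time_s: 22.4
eef_pos: [549.1, -240.4, 235.1]
ee_rot: [[-0.002, 0.302, 0.953], [0.002, 0.953, -0.302], [-1.0, 0.001, -0.002]]
wrist_force: [-0.6, 0.3, 0.3]
width: 85.6
```

```bash
python3 - <<'E'
from rect import *
o=robot.observe();print(o["time_s"],o["width"],o["eef_pos"])
s=robot.get_image("scene");save(s,"e1.png",(205,120,405,260),4)
im=robot.get_image("top");save(im,"e2.png",s=1.5)
c2=(460,322);A=rect(im,c2,69,75,4);k=(A.min(2)>130).astype(np.uint8);pts=np.argwhere(k)[:,::-1].astype(np.float32);r=cv2.minAreaRect(cv2.convexHull(pts));print(w(np.array([r[0]]),c2,75,4),np.array(r[1])/4,r[2])
P,u,v=world(im);m=(u>130)&(u<190)&(v>185)&(v<245);f=im["frame"][v,u].astype(int)
Q=P[m&(f[:,0]>120)&(f[:,1]<70)];print("red",Q.mean(0));Q=P[m&(f.min(1)>140)];print("yoke",Q.mean(0))
E
```

```text
22.4 85.59037558653615 [ 549.07577879 -240.41738467  235.11218544]
[[460.19952393 320.7828064 ]] [34.42171478 96.05860901] 17.500858306884766
red [459.77728312 319.7798661  117.01204751]
yoke [458.49700329 320.57128088  70.45520034]
```

View pics/e1.png

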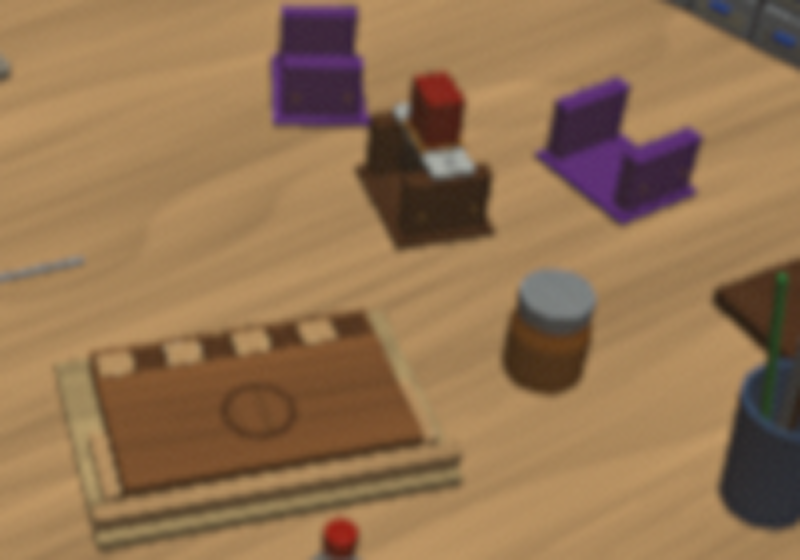

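View pics/e2.png

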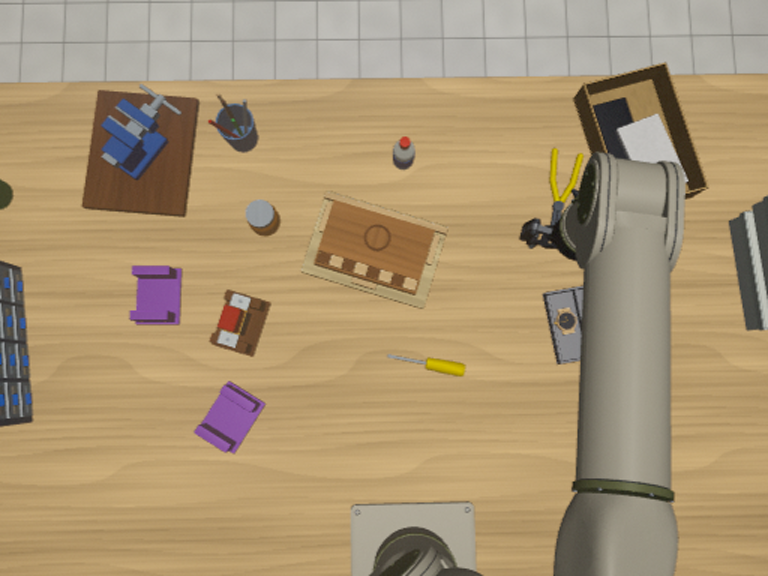

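The roller hangs level in the dark rest (245,322 in the top view), and the visible bystanders have not moved. One last averaged depth check before handing in.

```bash
python3 - <<'E'
from rect import *
acc=[]
th=np.radians(-18.1);ex=np.array([np.cos(th),np.sin(th)]);ey=np.array([-np.sin(th),np.cos(th)])
for k in range(20):
    im=robot.get_image("top");P,u,v=world(im);d=P[:,:2]-[600.4,59.9];lx=d@ex;ly=d@ey
    acc.append([P[(abs(ly+85.75-24.5*i)<10)&(abs(lx+49)<8)][:,2].mean()-P[(abs(ly+85.75-24.5*i)<10)&(abs(lx+20)<12)][:,2].mean() for i in range(8)])
m=np.mean(acc,0);print(np.round(m,2),np.round(np.std(acc,0)/20**.5,2))
if m.max()<1.6: print(robot.hand_in())
E
```

```text
[1.01 0.98 1.09 1.07 1.12 0.96 1.1  1.19] [0.15 0.12 0.15 0.13 0.14 0.14 0.11 0.11]
the job is handed in; nothing more can be done
None
```

I took the red-handled roller from the dark wooden rest and rolled it along the block row from end b to end a and back, pressing with about 30 N. I then hung it back on the same rest, let go, moved the arm clear and handed the job in. The hand-in gives no verdict.

- **Blocks:** averaged depth readings put all eight 0.96–1.19 mm above the lid face (±0.15 mm). Fully home is 1 mm.
- **Roller:** it looks level on both cheeks, with its centre about 2 mm from the rest's middle. The drum is between the cheeks, and the heights match those before I picked it up.
- **Bystanders:** everything visible stayed where it was. In the last top view the arm hid part of the tray, including the pale watch, and the arm never worked near that spot.
- **Drum turn:** I could not read it directly. Each pass was about 176 mm under load, which should be roughly 9 rad.

No check failed or disagreed.

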